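# Close three reagent vials in order

## Robot

A 6-joint arm with a two-finger parallel gripper is mounted at the origin on the work surface. World frame = base frame: x ahead of the robot, y to its left, z up, the work surface at z = 0. Lengths are in m, angles in rad, forces in N, time in s.
With the tool pointing down it reaches from about 0.3 to 0.775 m from the base axis. Payload 14.6 kg.
Tool frame: the origin (TCP) lies at the very end of the fingers, on their centre line; the grasp point (between the pads) lies 19 mm behind it; y points along the fingers, x is the direction in which the jaws open and shut, and the axes are right-handed (so a half turn about y gives the same grasp; the last joint's range is limited). The gripper opens to 94 mm and grips with 3 to 60 N. Pads are 16 mm wide; open, the fingers measure 119 mm over their backs; the gripper's body (75 mm by 177 mm) begins 78 mm behind the grasp point.
Start: joints at [1.242, 0.3, 1.521, -0, 1.321, -0.067], TCP at [0.142, 0.531, 0.17] pointing down, gripper open.
Joint ranges: [-3.03, 3.03], [-0.79, 2.21], [0.23, 2.52], [-1.04, 4.18], [0, 3.07], [-2.55, 2.55]. Speed limits (rad/s): [2.22, 2.22, 2.57, 3.14, 3.14, 3.14].

## Interface

Orientations are given as [roll, pitch, yaw] about the fixed x, y, z axes, in that order (R = Rz(yaw) Ry(pitch) Rx(roll)).
In Python, from station import get_obs, cams, hand_in gives the robot as it stands. The module is installed in compiled form; this text tells all that it offers.
- The arm moves only by the tool step_arm, never from a script. Its argument "plan" is a list of rows, each an object with "grip": the closure, from -1 (fully open) to 1 (shut), so that 0 is half open; "slide": the shift along the tool's x, y, z in m, a list of three; "spin": the turn about the tool's y in degrees. A call has 1 to 20 rows; each row shifts and turns the commanded pose from where the row before left it, along the tool's axes as they then stand; what a row does not reach is not made up. A row lasts 1/12 s, in which the tool goes at most 41.7 mm and 7.16 degrees, less where a joint would pass 70% of its speed; a pose out of reach is approached as far as the arm can. A call is refused whole if a number of a shift passes 0.0417 or a number of a turn 7.16, either way. A call with a gripper value outside its range is refused whole. The fingers move at their own pace and stop on an object; "force" is the grip in N (left out, the last holds). Time passes only in rows, so rows that do not move let the fingers close. It gives the time, the measured TCP pose, the force and the opening at its end, in the units of the state.
- get_obs(): the state, without advancing time (a new reading comes with each control period).
- cams.camera(name): name is "side" or "top"; returns the picture (480x640x3 uint8, blue, green, red); there is no depth.
- cams.calibration(name): a dict with "K" (3x3 intrinsics, pixels), "T" (4x4, takes a point from camera to world coordinates). Camera axes: x right, y up, looking along -z (the intrinsics and any distortion apply to the point x, -y, -z); pixel columns grow to the right and rows downward; lengths in m; the calibration is good to about 2 mm. A picture is of the moment at which its call begins. calibration takes no time and is no camera call.
- hand_in(): hands the job in, once; it reports no verdict.
The state is a dict: "time_s": time; "qpos": joint angles; "joint_vel": joint speeds; "tau": joint torques, N m; "ee_pos": TCP position; "eef_rot": TCP orientation; "force": force on the tool from outside, world axes, zero at the start; "moment": the same for the moment, N m; "grip_width": finger opening in m.
Only numpy, scipy, OpenCV 4.12 (cv2) and the standard library are available. Lean on these libraries where they do the work, as an engineer would, in place of code of your own. Each camera call takes 0.05 s, during which the arm holds its last target.

## Task

Close the reagent vials by pressing their raised stoppers down with a fingertip until each is fully home, lightly: the yellow one first (its dye is light-sensitive), then the blue, then the red. Do not pick up or shift the blocks that the vials stand in, leave the white stopper standing up because that vial is still in use, and leave everything else on the bench where it is.

Things in the scene. Friction and masses are not known exactly. Their poses are not given: they have to be found in the camera images.
- yellow_top (a point): centre of the top face of the yellow stopper (to be pressed home): a flat yellow disc 32 mm across and 10 mm thick, lying level on top of an amber vial. The point moves with the stopper: about 79 to 81 mm above the bench while it stands proud, 73 mm when home and released. z of the point is up.
- yellow_stopper (a joint): how far the yellow stopper has been pushed down into its vial, in m: 0 to 0.002 at the start (6 to 8 mm gap under the disc), 0.008 = fully home, disc resting on the vial's rim. It slides down against about 3 N of friction and stays where it is left.
- yellow_block: loose dark-grey aluminium cooling block, 60 x 60 x 45 mm, about 0.45 kg, holding the vial with the yellow stopper in its middle; origin at the centre of its underside. It only stands on the bench. Once a stopper is home, the vial under it (30 mm across, 18 mm above the block) sinks on a sprung seat: from about 5 N, then 0.7 N per mm, up to 8 mm, solid beyond (about 11 N); it rises again on release.
- blue_top (a point): centre of the top face of the blue stopper (to be pressed home): a flat blue disc 32 mm across and 10 mm thick, lying level on top of an amber vial. The point moves with the stopper: about 79 to 81 mm above the bench while it stands proud, 73 mm when home and released. z of the point is up.
- blue_stopper (a joint): how far the blue stopper has been pushed down into its vial, in m: 0 to 0.002 at the start (6 to 8 mm gap under the disc), 0.008 = fully home, disc resting on the vial's rim. It slides down against about 3 N of friction and stays where it is left.
- blue_block: loose dark-grey aluminium cooling block, 60 x 60 x 45 mm, about 0.45 kg, holding the vial with the blue stopper in its middle; origin at the centre of its underside. It only stands on the bench. Once a stopper is home, the vial under it (30 mm across, 18 mm above the block) sinks on a sprung seat: from about 5 N, then 0.7 N per mm, up to 8 mm, solid beyond (about 11 N); it rises again on release.
- red_top (a point): centre of the top face of the red stopper (to be pressed home): a flat red disc 32 mm across and 10 mm thick, lying level on top of an amber vial. The point moves with the stopper: about 79 to 81 mm above the bench while it stands proud, 73 mm when home and released. z of the point is up.
- red_stopper (a joint): how far the red stopper has been pushed down into its vial, in m: 0 to 0.002 at the start (6 to 8 mm gap under the disc), 0.008 = fully home, disc resting on the vial's rim. It slides down against about 3 N of friction and stays where it is left.
- red_block: loose dark-grey aluminium cooling block, 60 x 60 x 45 mm, about 0.45 kg, holding the vial with the red stopper in its middle; origin at the centre of its underside. It only stands on the bench. Once a stopper is home, the vial under it (30 mm across, 18 mm above the block) sinks on a sprung seat: from about 5 N, then 0.7 N per mm, up to 8 mm, solid beyond (about 11 N); it rises again on release.
- white_top (a point): centre of the top face of the white stopper (to be left alone, its stopper left standing up): a flat white disc 32 mm across and 10 mm thick, lying level on top of an amber vial. The point moves with the stopper: about 79 to 81 mm above the bench while it stands proud, 73 mm when home and released. z of the point is up.
- white_stopper (a joint): how far the white stopper has been pushed down into its vial, in m: 0 to 0.002 at the start (6 to 8 mm gap under the disc), 0.008 = fully home, disc resting on the vial's rim. It slides down against about 3 N of friction and stays where it is left.
- white_block: loose dark-grey aluminium cooling block, 60 x 60 x 45 mm, about 0.45 kg, holding the vial with the white stopper in its middle; origin at the centre of its underside. It only stands on the bench. Once a stopper is home, the vial under it (30 mm across, 18 mm above the block) sinks on a sprung seat: from about 5 N, then 0.7 N per mm, up to 8 mm, solid beyond (about 11 N); it rises again on release.
- amber_bottle: bystander: small amber bottle with black cap, 44 mm across, 85 mm tall; origin under its centre
- cream_jar: bystander: white jar with grey cap, 54 mm across, 60 mm tall; origin under its centre
- marker: bystander: lying white marker pen with green cap, 129 mm long, 17 mm thick, along its x axis; origin on its underside, 43 mm from the blunt end
- timer: bystander: grey bench timer, 50 x 70 x 22 mm; origin under its centre
- beaker: bystander: clear beaker, 64 mm across, 75 mm tall; origin under its centre
There are look-alikes about, which are no part of the job. What is shaped like the blue_block but pink or turquoise is not meant.

How it is judged:
By the outcome, as a careful person would: the job done as asked, in the order asked, and still so for the second after the job is handed in, with the robot touching nothing.
It also fails if it takes over 46 s, if anything falls off the work surface, if the arm or the gripper's body presses on something with over 40 N, if the wrist force passes 120 N, or if a joint passes its speed limit or range.

## Working session

There is one attempt and no reset: what is moved stays moved. The work goes in short steps, Python scripts to look and compute and a tool call to move; the robot and the scene stay as the last step left them, time stands still between calls to the robot, and variables do not carry over. Pictures are saved under pics/ and viewed, and the job is handed in when it is done.

Besides the shell and the picture viewer there is one more tool, called in YAML: its name, and indented under it one key for each argument. step_arm: Moves the arm, as the interface text tells. Its arguments: {"type":"object","properties":{"plan":{"type":"array","items":{"type":"object","properties":{"grip":{"type":"number"},"slide":{"type":"array","items":{"type":"number"}},"spin":{"type":"number"}}}},"force":{"type":"number"}},"required":["plan"]}

```bash
mkdir -p pics; python3 - <<'E'
from station import get_obs,cams
import cv2,numpy as np
np.set_printoptions(precision=4,suppress=True)
for n in("top","side"):
    cv2.imwrite(f"pics/{n}0.png",cams.camera(n)); c=cams.calibration(n); print(n,c)
print(get_obs())
E
```

```text
top {'K': array([[497.2526,   0.    , 317.619 ],
       [  0.    , 497.2526, 239.7337],
       [  0.    ,   0.    ,   1.    ]]), 'T': array([[ 0.0012,  0.9908, -0.1356,  0.4281],
       [-1.    ,  0.001 , -0.0018, -0.075 ],
       [-0.0017,  0.1356,  0.9908,  1.1133],
       [ 0.    ,  0.    ,  0.    ,  1.    ]])}
side {'K': array([[526.2093,   0.    , 321.9107],
       [  0.    , 526.2093, 231.248 ],
       [  0.    ,   0.    ,   1.    ]]), 'T': array([[ 0.8497,  0.3962, -0.3478,  0.1615],
       [-0.5272,  0.6321, -0.568 , -0.6871],
       [-0.0052,  0.666 ,  0.746 ,  0.9153],
       [ 0.    ,  0.    ,  0.    ,  1.    ]])}
{'time_s': 0.1, 'qpos': array([ 1.2424,  0.3004,  1.5215,  0.    ,  1.3207, -0.0666]), 'joint_vel': array([ 0.0004, -0.0017,  0.0006, -0.0016,  0.0012, -0.0009]), 'tau': array([  0.0004, -53.2644, -35.3274,   0.0709,   0.0236,  -0.0001]), 'ee_pos': array([0.1423, 0.531 , 0.1697]), 'eef_rot': array([-1.5707,  0.001 ,  1.309 ]), 'force': array([-0.372 ,  0.1111, -0.1318]), 'moment': array([-0.0013,  0.075 ,  0.0628]), 'grip_width': 0.09403136818590761}
```

View pics/top0.png

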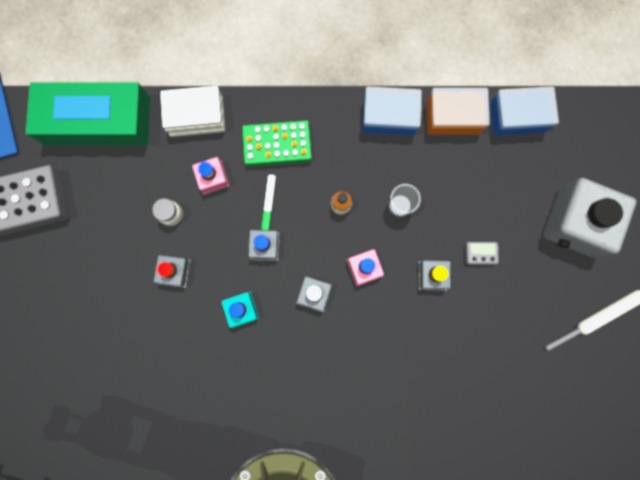

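View pics/side0.png

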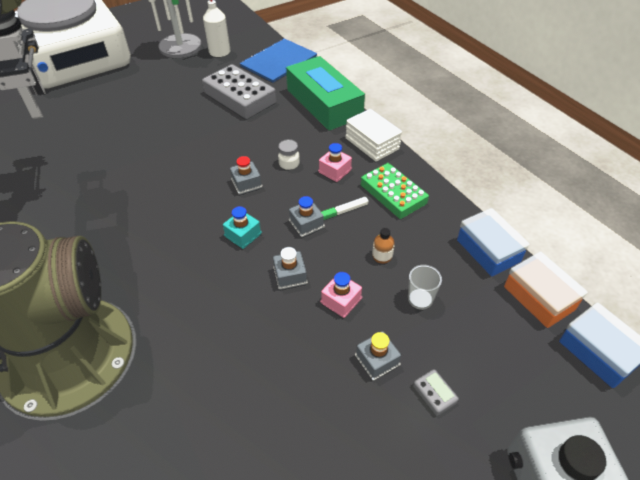

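```bash
cat > h.py <<'E'
import cv2,numpy as np
from station import cams,get_obs
np.set_printoptions(precision=4,suppress=True)
def proj(n,p):
    c=cams.calibration(n);q=np.linalg.inv(c["T"])@np.r_[p,1];q=q[:3]*[1,-1,-1];q=c["K"]@q;return q[:2]/q[2]
def ray(n,uv):
    c=cams.calibration(n);d=np.linalg.inv(c["K"])@np.r_[uv,1];d=d*[1,-1,-1];return c["T"][:3,3],c["T"][:3,:3]@d
def onplane(n,uv,z):
    o,d=ray(n,uv);return o+d*(z-o[2])/d[2]
def two(a,b):
    A=[];B=[]
    M=np.zeros((3,3));v=np.zeros(3)
    for n,uv in(("top",a),("side",b)):
        o,d=ray(n,uv);d=d/np.linalg.norm(d);P=np.eye(3)-np.outer(d,d);M+=P;v+=P@o
    return np.linalg.solve(M,v)
def blob(img,col,near,r=14):
    h=cv2.cvtColor(img,cv2.COLOR_BGR2HSV)
    H,S,V=[h[...,i].astype(int) for i in range(3)]
    m={'yellow':(abs(H-30)<8)&(S>140)&(V>110),'blue':(abs(H-114)<9)&(S>150)&(V>100),'red':((H<6)|(H>174))&(S>170)&(V>120),'white':(S<40)&(V>170)}[col]
    w=np.zeros(m.shape,np.uint8);cv2.circle(w,tuple(near),r,255,-1)
    m=(m*255).astype(np.uint8)&w
    n,l,s,c=cv2.connectedComponentsWithStats(m);k=1+np.argmax(s[1:,4]);return c[k],s[k],l==k
E
python3 - <<'E'
from h import *
t=cv2.imread("pics/top0.png");s=cv2.imread("pics/side0.png")
print(proj("top",get_obs()["ee_pos"]),proj("side",get_obs()["ee_pos"]))
for c,a,b in(('yellow',(439,274),(379,340)),('blue',(262,243),(306,203)),('red',(167,270),(244,162)),('white',(313,294),(288,255))):
    ca,sa,_=blob(t,c,a);cb,sb,_=blob(s,c,b)
    print(c,ca,sa,cb,sb,"plane80",onplane("top",ca,.080),onplane("side",cb,.077),"two",two(ca,cb))
def crop(i,x,y,w,h,k):return cv2.resize(i[y:y+h,x:x+w],None,fx=k,fy=k,interpolation=cv2.INTER_CUBIC)
cv2.imwrite("pics/c1.png",crop(t,145,200,190,140,4))
cv2.imwrite("pics/c2.png",crop(s,220,130,190,140,4))
cv2.imwrite("pics/c3.png",np.hstack([crop(t,335,220,90*2,120,2),crop(s,330,310,90*2,120,2)]))
E
```

```text
[-17.5    467.2297] [ 44.4352 118.616 ]
yellow [439.1269 273.4112] [431 266  17  16 197] [379.6327 340.3496] [372 332  17  17 226] plane80 [ 0.4992 -0.3256  0.08  ] [ 0.5016 -0.3279  0.077 ] two [ 0.5006 -0.3271  0.0763]
blue [261.     242.1437] [254 235  15  15 174] [305.2692 201.4846] [299 196  14  12 130] plane80 [0.5643 0.0456 0.08  ] [0.5679 0.0474 0.077 ] two [0.5654 0.0452 0.08  ]
red [164.939  269.1707] [158 263  15  14 164] [242.8713 161.0693] [237 157  13  10 101] plane80 [0.5073 0.2447 0.08  ] [0.5102 0.2471 0.077 ] two [0.5082 0.2444 0.0798]
white [313.5813 292.5079] [300 280  28  28 504] [288.4422 254.1508] [281 247  17  16 199] plane80 [ 0.4594 -0.0648  0.08  ] [ 0.4607 -0.0659  0.077 ] two [ 0.4602 -0.0651  0.0764]
```

View pics/c1.png

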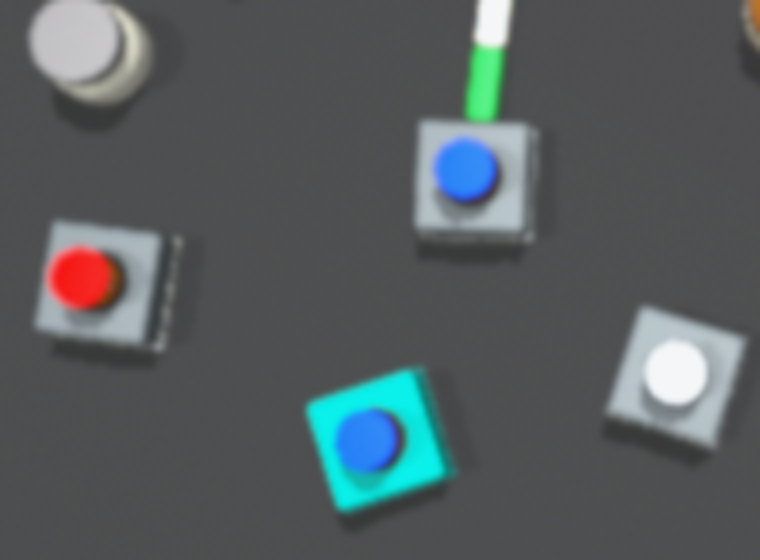

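View pics/c2.png

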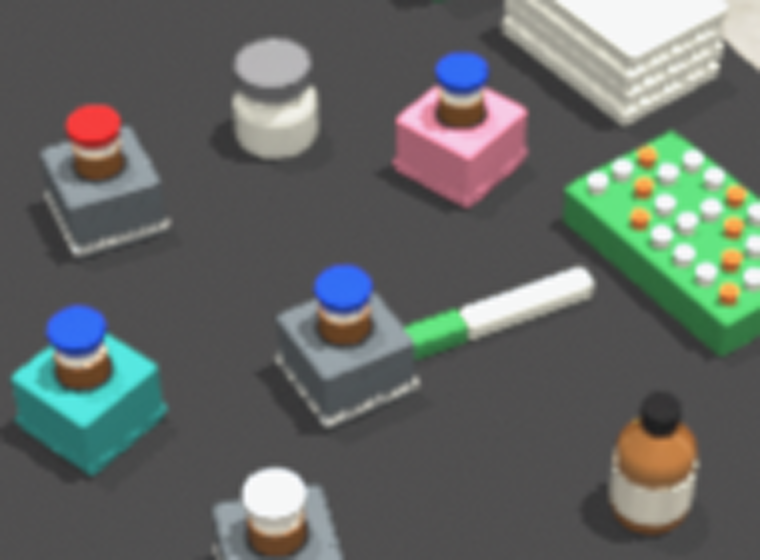

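View pics/c3.png

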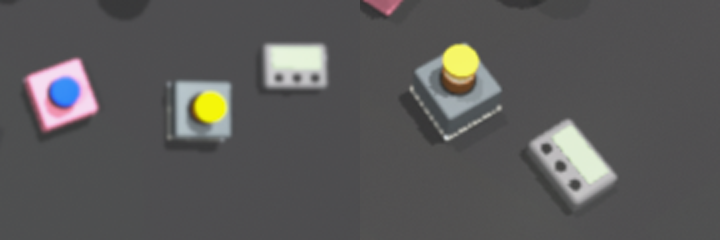

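The yellow target is the grey-block one at top (439,273). For blue, the candidates were the grey block (261,242), pink (208,172), pink (366,267) and turquoise (238,310); only the grey one is meant. Red is at (165,269). White at (313,293) stays up. The two views agree to about 2 mm and the heights are 76–80 mm. The crop confirms the grey block under the chosen blue stopper. I'll close the fingers and move over yellow.

step_arm:
  plan:
    - {"grip": 1, "slide": [-0.01345, 0, -0.0275], "spin": 0}
    - {"grip": 1, "slide": [-0.01345, 0, -0.0275], "spin": 0}
    - {"grip": 1, "slide": [-0.01345, 0, -0.0275], "spin": 0}
    - {"grip": 1, "slide": [-0.01345, 0, -0.0275], "spin": 0}
    - {"grip": 1, "slide": [-0.01345, 0, -0.0275], "spin": 0}
    - {"grip": 1, "slide": [-0.01345, 0, -0.0275], "spin": 0}
    - {"grip": 1, "slide": [-0.01345, 0, -0.0275], "spin": 0}
    - {"grip": 1, "slide": [-0.01345, 0, -0.0275], "spin": 0}
    - {"grip": 1, "slide": [-0.01345, 0, -0.0275], "spin": 0}
  force: 10

```text
time_s: 0.85
ee_pos: [0.3509, 0.349, 0.17]
eef_rot: [-1.571, 0.0, 1.309]
force: [-0.7, 1.1, 1.0]
grip_width: 0.0374
```

step_arm:
  plan:
    - {"grip": 1, "slide": [-0.0307, 0, -0.016], "spin": 0}
    - {"grip": 1, "slide": [-0.0307, 0, -0.016], "spin": 0}
    - {"grip": 1, "slide": [-0.0307, 0, -0.016], "spin": 0}
    - {"grip": 1, "slide": [-0.0307, 0, -0.016], "spin": 0}
    - {"grip": 1, "slide": [-0.0307, 0, -0.016], "spin": 0}
    - {"grip": 1, "slide": [-0.0307, 0, -0.016], "spin": 0}
    - {"grip": 1, "slide": [-0.0307, 0, -0.016], "spin": 0}
    - {"grip": 1, "slide": [-0.0307, 0, -0.016], "spin": 0}
    - {"grip": 1, "slide": [-0.0307, 0, -0.016], "spin": 0}
    - {"grip": 1, "slide": [-0.0307, 0, -0.016], "spin": 0}
    - {"grip": 1, "slide": [-0.0307, 0, -0.016], "spin": 0}
    - {"grip": 1, "slide": [-0.0307, 0, -0.016], "spin": 0}
    - {"grip": 1, "slide": [-0.0307, 0, -0.016], "spin": 0}
    - {"grip": 1, "slide": [-0.0307, 0, -0.016], "spin": 0}
    - {"grip": 1, "slide": [-0.0307, 0, -0.016], "spin": 0}
    - {"grip": 1, "slide": [-0.0307, 0, -0.016], "spin": 0}
    - {"grip": 1, "slide": [-0.0307, 0, -0.016], "spin": 0}
    - {"grip": 1, "slide": [-0.0307, 0, -0.016], "spin": 0}
    - {"grip": 1, "slide": [-0.0307, 0, -0.016], "spin": 0}
    - {"grip": 1, "slide": [-0.0307, 0, -0.016], "spin": 0}

```text
time_s: 2.52
ee_pos: [0.5001, -0.3273, 0.1697]
eef_rot: [-1.57, -0.0, 1.309]
force: [0.3, 1.0, -0.3]
grip_width: 0.0009
```

step_arm:
  plan:
    - {"grip": 1, "slide": [0, 0, 0], "spin": 0}
    - {"grip": 1, "slide": [0, 0, 0], "spin": 0}
    - {"grip": 1, "slide": [0, 0, 0], "spin": 0}

```text
time_s: 2.77
ee_pos: [0.5, -0.325, 0.1697]
eef_rot: [-1.57, -0.0, 1.309]
force: [0.9, 0.4, -0.1]
grip_width: 0.0002
```

step_arm:
  plan:
    - {"grip": 1, "slide": [-0.0015, 0.02, 0], "spin": 0}
    - {"grip": 1, "slide": [0, 0.02, 0], "spin": 0}
    - {"grip": 1, "slide": [0, 0.02, 0], "spin": 0}
    - {"grip": 1, "slide": [0, 0.014, 0], "spin": 0}
    - {"grip": 1, "slide": [0, 0, 0], "spin": 0}
    - {"grip": 1, "slide": [0, 0, 0], "spin": 0}

```text
time_s: 3.27
ee_pos: [0.4999, -0.326, 0.0965]
eef_rot: [-1.57, -0.0, 1.31]
force: [-0.8, -0.7, 0.4]
grip_width: 0.0005
```

```bash
python3 - <<'E'
from h import *
t=cams.camera("top");s=cams.camera("side");o=get_obs();print(o["ee_pos"],o["force"],o["moment"])
a=proj("top",o["ee_pos"]).astype(int);b=proj("side",o["ee_pos"]).astype(int);print(a,b)
f=lambda i,p:cv2.resize(i[p[1]-60:p[1]+60,p[0]-60:p[0]+60],None,fx=4,fy=4,interpolation=cv2.INTER_CUBIC)[:, 40:440]
cv2.imwrite("pics/y1.png",np.hstack([f(t,a),f(s,b)]))
E
```

```text
[ 0.5005 -0.3268  0.0977] [ 0.6575 -0.3384  0.071 ] [ 0.0274 -0.0285  0.0008]
[441 272] [379 334]
```

View pics/y1.png

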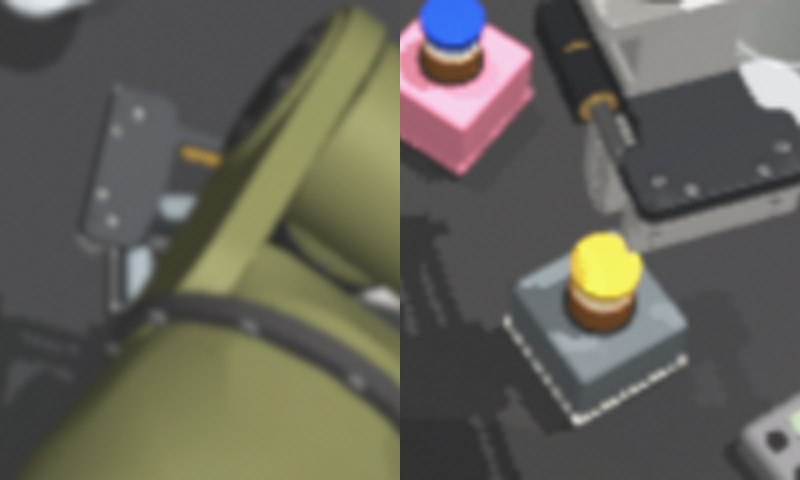

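```bash
python3 - <<'E'
from h import *
s=cams.camera("side");o=get_obs();print(o["ee_pos"])
cv2.imwrite("pics/side1.png",s)
b=[379,325]
i=cv2.resize(s[b[1]-30:b[1]+30,b[0]-40:b[0]+40],None,fx=10,fy=10,interpolation=cv2.INTER_CUBIC)
for dx in(-.008,.008):
  for dy in(-.0125,.0125):
    x=np.array([.2588,.9659,0]);z=np.array([-.9659,.2588,0])
    for h in(0,.019,.04):
      p=proj("side",o["ee_pos"]+dy*x+dx*z+[0,0,h]);q=tuple(int((p[k]-b[k]+(40,30)[k]+.5)*10) for k in(0,1));cv2.circle(i,q,4,(0,0,255) if h==0 else (0,255,0),-1)
cv2.imwrite("pics/y2.png",i)
E
```

```text
[ 0.5005 -0.327   0.0977]
```

View pics/y2.png

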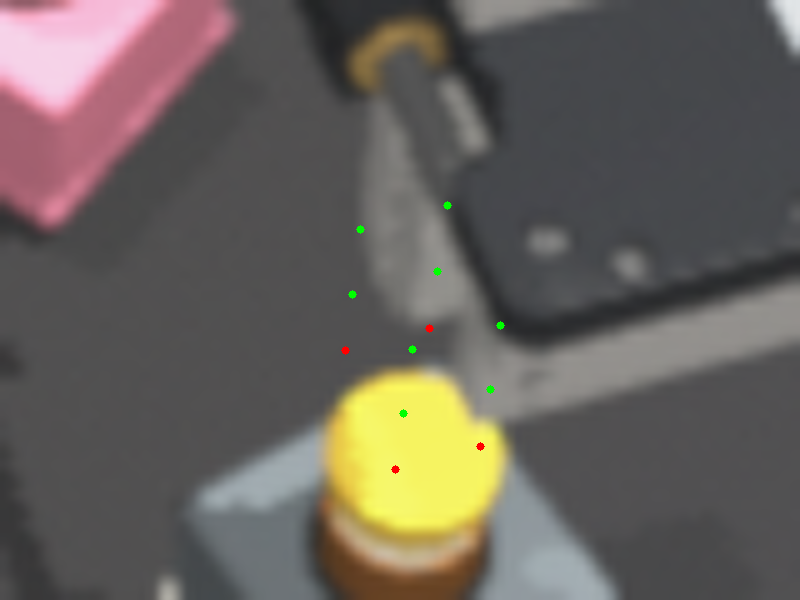

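```bash
python3 - <<'E'
from h import *
s0=cv2.imread("pics/side0.png");s=cv2.imread("pics/side1.png")
p0=np.array([.1423,.531,.1697]);
x=np.array([.2588,.9659,0]);z=np.array([-.9659,.2588,0])
a=cv2.resize(s0[10:150,0:100],None,fx=4,fy=4,interpolation=cv2.INTER_CUBIC)
for g in(-.047,.047):
  for w in(-.008,.008):
   for h in(0,.097):
    q=proj("side",p0+g*x+w*z+[0,0,h]);cv2.circle(a,tuple(int(v) for v in((q[0]+.5)*4,(q[1]+.5-10)*4)),3,(0,0,255) if h==0 else (0,255,0),-1)
b=cv2.resize(s[255:375,330:430],None,fx=4,fy=4,interpolation=cv2.INTER_CUBIC)
b=np.clip(b.astype(float)*1.3,0,255).astype(np.uint8);b=cv2.copyMakeBorder(b,0,80,0,0,0)
cv2.imwrite("pics/y3.png",np.hstack([a,b]))
E
```

```text
(no output)
```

View pics/y3.png

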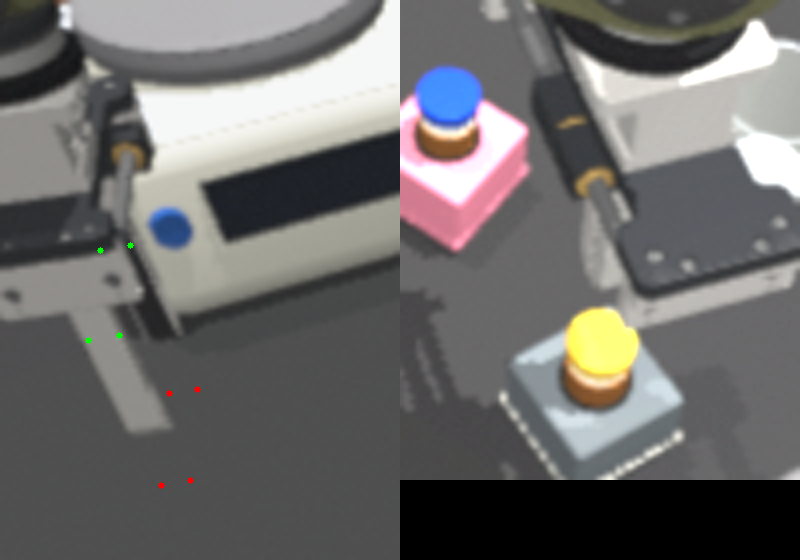

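```bash
cat > ov.py <<'E'
from h import *
def box(i,n,p,R,lo,hi,col,off,k):
    import itertools
    c=[np.array([(lo,hi)[b][j] for j,b in enumerate(t)]) for t in itertools.product((0,1),repeat=3)]
    for a in c:
        for b in c:
            if np.sum(a!=b)==1:
                u=[tuple(int((v+.5-o)*k) for v,o in zip(proj(n,p+R@w),off)) for w in(a,b)];cv2.line(i,u[0],u[1],col,1)
E
python3 - <<'E'
from ov import *
from scipy.spatial.transform import Rotation as Ro
R=Ro.from_euler('xyz',[-1.5707,0,1.309]).as_matrix()
out=[]
for f,p,off,w in(("side0",[.1423,.531,.1697],(0,0),.047),("side1",[.5,-.3268,.0977],(330,235),0)):
    s=cv2.imread(f"pics/{f}.png");i=cv2.resize(s[off[1]:off[1]+150,off[0]:off[0]+100],None,fx=4,fy=4,interpolation=cv2.INTER_CUBIC)
    p=np.array(p)
    for sg in(-1,1):
        a,b=sorted((sg*w,sg*(w+.0125)));box(i,"side",p,R,(a,-.097,-.008),(b,0,.008),(0,0,255),off,4)
    box(i,"side",p,R,(-.0885,-.13,-.0375),(.0885,-.097,.0375),(0,255,0),off,4)
    out.append(i)
cv2.imwrite("pics/y4.png",np.hstack(out))
E
```

```text
(no output)
```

View pics/y4.png

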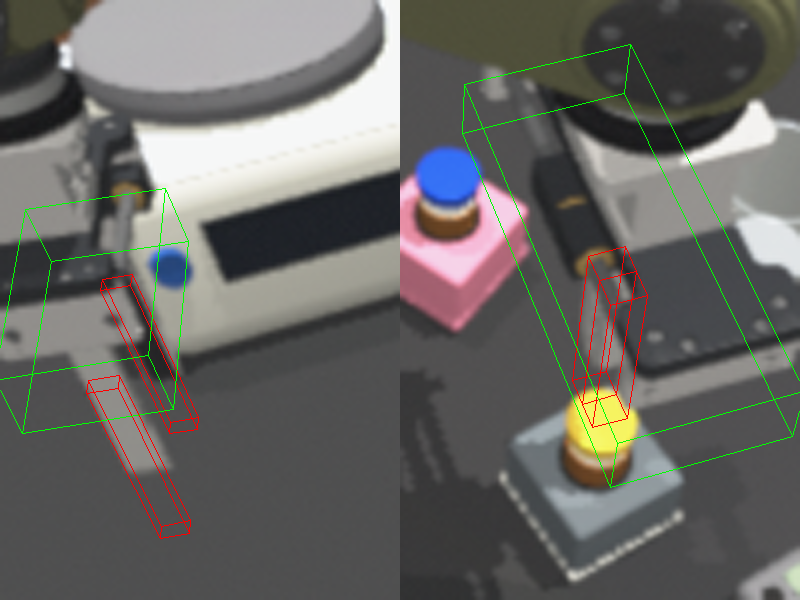

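```bash
python3 - <<'E'
from ov import *
for n in("top","side"):
    print(n,proj(n,np.zeros(3)))
s=cv2.imread("pics/side1.png");cv2.circle(s,tuple(proj("side",np.zeros(3)).astype(int)),4,(0,0,255),-1)
cv2.imwrite("pics/s1m.png",s)
E
```

```text
top [282.5886 513.3145]
side [ 65.9252 355.0597]
```

View pics/s1m.png

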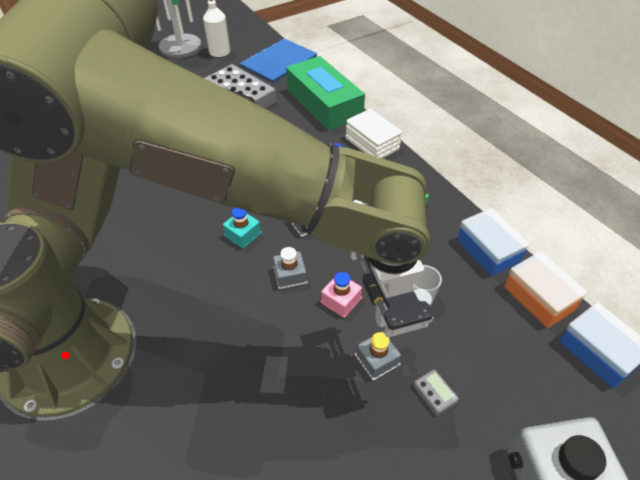

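The drawn gripper looks about 37 mm higher than the reported TCP, though lateral alignment fits. I'll descend with a force guard, in small steps.

step_arm:
  plan:
    - {"grip": 1, "slide": [0, 0.005, 0], "spin": 0}
    - {"grip": 1, "slide": [0, 0.005, 0], "spin": 0}
    - {"grip": 1, "slide": [0, 0.003, 0], "spin": 0}
    - {"grip": 1, "slide": [0, 0, 0], "spin": 0}
    - {"grip": 1, "slide": [0, 0, 0], "spin": 0}

```text
time_s: 3.83
ee_pos: [0.4998, -0.327, 0.0829]
eef_rot: [-1.57, -0.0, 1.309]
force: [0.3, 0.6, 0.2]
grip_width: 0.0003
```

step_arm:
  plan:
    - {"grip": 1, "slide": [0, 0.002, 0], "spin": 0}
    - {"grip": 1, "slide": [0, 0.002, 0], "spin": 0}
    - {"grip": 1, "slide": [0, 0.001, 0], "spin": 0}
    - {"grip": 1, "slide": [0, 0, 0], "spin": 0}

```text
time_s: 4.17
ee_pos: [0.4998, -0.327, 0.0779]
eef_rot: [-1.57, -0.0, 1.309]
force: [-0.5, 0.6, -0.3]
grip_width: 0.0004
```

```bash
python3 - <<'E'
from h import *
s=cams.camera("side");o=get_obs();print(o["ee_pos"],o["force"],o["moment"])
i=cv2.resize(s[270:370,330:430],None,fx=6,fy=6,interpolation=cv2.INTER_CUBIC)
cv2.imwrite("pics/y5.png",i)
E
```

```text
[ 0.4998 -0.3271  0.078 ] [-0.7593 -0.7304  0.4138] [ 0.0417  0.008  -0.0343]
```

View pics/y5.png

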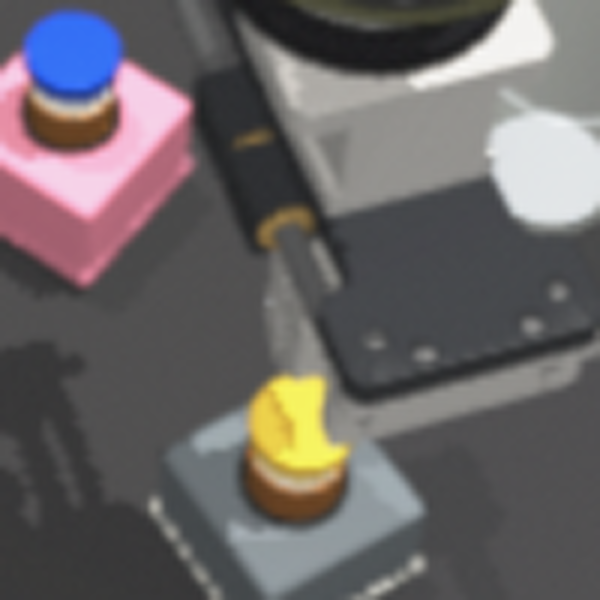

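step_arm:
  plan:
    - {"grip": 1, "slide": [0, 0.002, 0], "spin": 0}
    - {"grip": 1, "slide": [0, 0.002, 0], "spin": 0}
    - {"grip": 1, "slide": [0, 0, 0], "spin": 0}

```text
time_s: 4.47
ee_pos: [0.4997, -0.3269, 0.0737]
eef_rot: [-1.57, -0.0, 1.309]
force: [-1.4, 0.1, -0.5]
grip_width: 0.0006
```

step_arm:
  plan:
    - {"grip": 1, "slide": [0, 0.002, 0], "spin": 0}
    - {"grip": 1, "slide": [0, 0.002, 0], "spin": 0}
    - {"grip": 1, "slide": [0, 0, 0], "spin": 0}

```text
time_s: 4.72
ee_pos: [0.4997, -0.327, 0.0697]
eef_rot: [-1.57, -0.0, 1.309]
force: [0.3, -1.4, 0.7]
grip_width: 0.0005
```

```bash
python3 - <<'E'
from h import *
s=cams.camera("side");o=get_obs();print(o["ee_pos"],o["force"],o["moment"],o["tau"])
i=cv2.resize(s[270:370,330:430],None,fx=6,fy=6,interpolation=cv2.INTER_CUBIC)
cv2.imwrite("pics/y6.png",i)
E
```

```text
[ 0.4998 -0.327   0.0699] [-0.148  -1.3521 -0.261 ] [-0.0106  0.064  -0.0454] [ -0.0005 -61.4984 -32.565   -0.0386   0.0077  -0.0001]
```

View pics/y6.png

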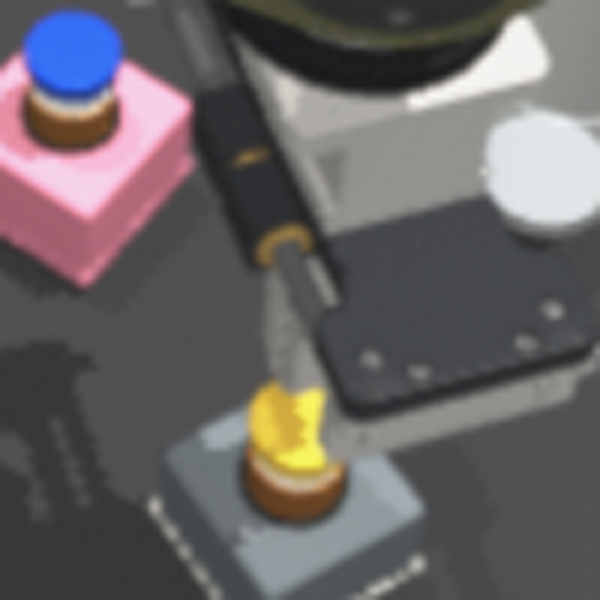

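step_arm:
  plan:
    - {"grip": 1, "slide": [0, 0.002, 0], "spin": 0}
    - {"grip": 1, "slide": [0, 0.002, 0], "spin": 0}
    - {"grip": 1, "slide": [0, 0.002, 0], "spin": 0}
    - {"grip": 1, "slide": [0, 0, 0], "spin": 0}

```text
time_s: 5.1
ee_pos: [0.4997, -0.3269, 0.0636]
eef_rot: [-1.57, -0.0, 1.309]
force: [0.0, -0.5, 0.2]
grip_width: 0.0004
```

step_arm:
  plan:
    - {"grip": 1, "slide": [0, 0.002, 0], "spin": 0}
    - {"grip": 1, "slide": [0, 0.002, 0], "spin": 0}
    - {"grip": 1, "slide": [0, 0, 0], "spin": 0}

```text
time_s: 5.35
ee_pos: [0.4997, -0.327, 0.0597]
eef_rot: [-1.57, -0.0, 1.309]
force: [-0.3, 0.4, -0.6]
grip_width: 0.0008
```

```bash
python3 - <<'E'
from h import *
s=cams.camera("side");o=get_obs();print(o["ee_pos"],o["force"],o["moment"],o["tau"])
i=cv2.resize(s[270:370,330:430],None,fx=6,fy=6,interpolation=cv2.INTER_CUBIC)
cv2.imwrite("pics/y7.png",i)
E
```

```text
[ 0.4998 -0.327   0.0599] [ 0.512  -0.6818  0.0302] [-0.0282  0.0273  0.0073] [ -0.0023 -61.7454 -32.2103  -0.0384   0.0079  -0.0001]
```

View pics/y7.png

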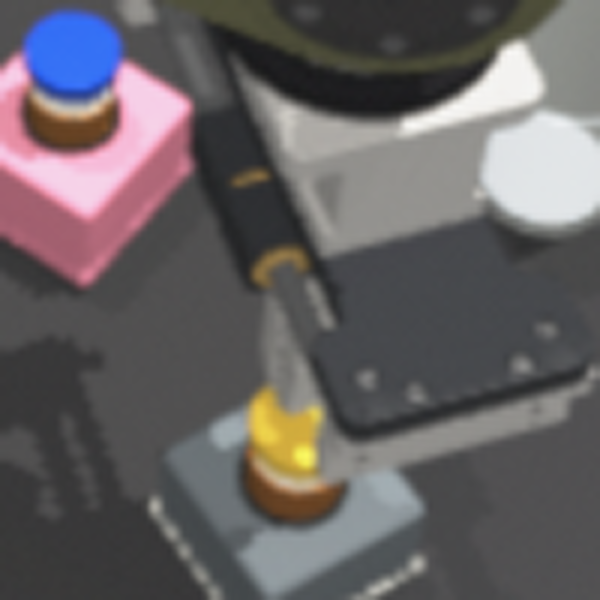

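step_arm:
  plan:
    - {"grip": 1, "slide": [0, 0.002, 0], "spin": 0}
    - {"grip": 1, "slide": [0, 0.002, 0], "spin": 0}
    - {"grip": 1, "slide": [0, 0.002, 0], "spin": 0}
    - {"grip": 1, "slide": [0, 0, 0], "spin": 0}

```text
time_s: 5.73
ee_pos: [0.4997, -0.3269, 0.0536]
eef_rot: [-1.57, -0.0, 1.309]
force: [0.5, -0.7, 0.2]
grip_width: 0.0007
```

step_arm:
  plan:
    - {"grip": 1, "slide": [0, 0.0015, 0], "spin": 0}
    - {"grip": 1, "slide": [0, 0.0015, 0], "spin": 0}
    - {"grip": 1, "slide": [0, 0, 0], "spin": 0}

```text
time_s: 5.98
ee_pos: [0.4998, -0.327, 0.0508]
eef_rot: [-1.57, -0.0, 1.309]
force: [-0.4, -0.3, -0.2]
grip_width: 0.0005
```

```bash
python3 - <<'E'
from h import *
s=cams.camera("side");o=get_obs();print(o["ee_pos"],o["force"],o["moment"],o["tau"])
i=cv2.resize(s[270:370,330:430],None,fx=6,fy=6,interpolation=cv2.INTER_CUBIC)
cv2.imwrite("pics/y8.png",i)
E
```

```text
[ 0.4998 -0.327   0.051 ] [-0.1244 -0.0435  0.08  ] [ 0.0353 -0.0412 -0.0016] [ -0.0019 -62.0148 -31.9158  -0.038    0.0221   0.    ]
```

View pics/y8.png

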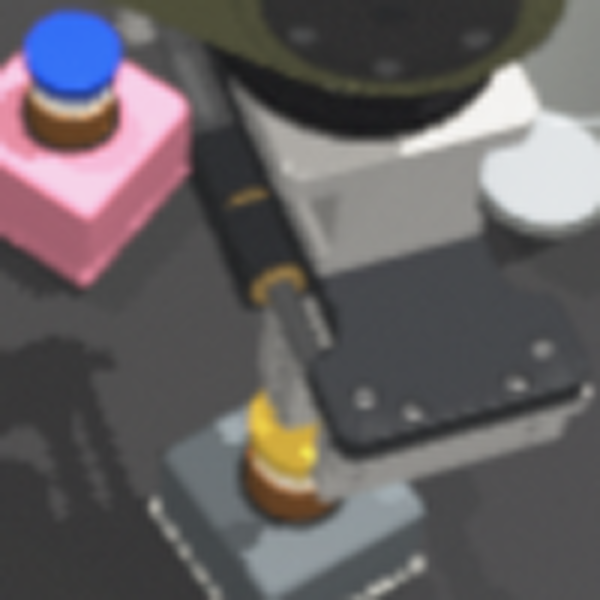

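step_arm:
  plan:
    - {"grip": 1, "slide": [0, 0.001, 0], "spin": 0}
    - {"grip": 1, "slide": [0, 0.001, 0], "spin": 0}
    - {"grip": 1, "slide": [0, 0.001, 0], "spin": 0}
    - {"grip": 1, "slide": [0, 0, 0], "spin": 0}

```text
time_s: 6.37
ee_pos: [0.4998, -0.327, 0.0479]
eef_rot: [-1.571, -0.0, 1.309]
force: [0.5, -0.4, 0.4]
grip_width: 0.0006
```

step_arm:
  plan:
    - {"grip": 1, "slide": [0, 0.001, 0], "spin": 0}
    - {"grip": 1, "slide": [0, 0.001, 0], "spin": 0}
    - {"grip": 1, "slide": [0, 0.001, 0], "spin": 0}
    - {"grip": 1, "slide": [0, 0, 0], "spin": 0}

```text
time_s: 6.7
ee_pos: [0.4999, -0.327, 0.045]
eef_rot: [-1.571, -0.0, 1.309]
force: [-0.0, 0.2, 0.9]
grip_width: 0.0005
```

```bash
python3 - <<'E'
from h import *
s=cams.camera("side");o=get_obs();print(o["ee_pos"],o["force"],o["moment"],o["tau"])
i=cv2.resize(s[270:370,330:430],None,fx=6,fy=6,interpolation=cv2.INTER_CUBIC)
cv2.imwrite("pics/y9.png",i)
E
```

```text
[ 0.4999 -0.3271  0.0451] [ 0.1473 -0.6325 -0.3771] [ 0.0282 -0.0045 -0.0387] [  0.0001 -62.279  -31.7775  -0.037    0.0374   0.    ]
```

View pics/y9.png

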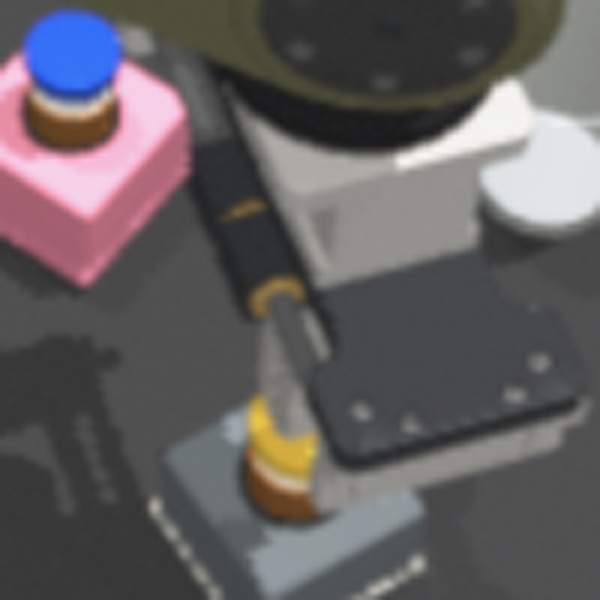

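step_arm:
  plan:
    - {"grip": 1, "slide": [0, 0.001, 0], "spin": 0}
    - {"grip": 1, "slide": [0, 0.001, 0], "spin": 0}
    - {"grip": 1, "slide": [0, 0, 0], "spin": 0}

```text
time_s: 7.0
ee_pos: [0.4999, -0.3271, 0.0431]
eef_rot: [-1.571, 0.0, 1.309]
force: [-0.5, -0.5, 0.7]
grip_width: 0.0006
```

step_arm:
  plan:
    - {"grip": 1, "slide": [0, 0.001, 0], "spin": 0}
    - {"grip": 1, "slide": [0, 0.001, 0], "spin": 0}
    - {"grip": 1, "slide": [0, 0, 0], "spin": 0}

```text
time_s: 7.25
ee_pos: [0.4999, -0.3271, 0.041]
eef_rot: [-1.571, 0.0, 1.309]
force: [-0.5, 0.5, 0.6]
grip_width: 0.0004
```

step_arm:
  plan:
    - {"grip": 1, "slide": [0, 0.001, 0], "spin": 0}
    - {"grip": 1, "slide": [0, 0.001, 0], "spin": 0}
    - {"grip": 1, "slide": [0, 0, 0], "spin": 0}

```text
time_s: 7.5
ee_pos: [0.4999, -0.3271, 0.039]
eef_rot: [-1.571, -0.0, 1.309]
force: [0.1, -0.3, 0.1]
grip_width: -0.0001
```

```bash
python3 - <<'E'
from h import *
s=cams.camera("side");o=get_obs();print(o["ee_pos"],o["force"],o["moment"],o["tau"])
i=cv2.resize(s[290:360,340:420],None,fx=10,fy=10,interpolation=cv2.INTER_CUBIC)[:600]
i=np.clip(i*1.4,0,255).astype(np.uint8)
cv2.imwrite("pics/y10.png",i)
E
```

```text
[ 0.4999 -0.3271  0.0389] [-0.4989 -1.0344  0.1613] [-0.0107 -0.1067 -0.0339] [ -0.0127 -62.0958 -31.0992  -0.0501   0.1845   0.0001]
```

View pics/y10.png

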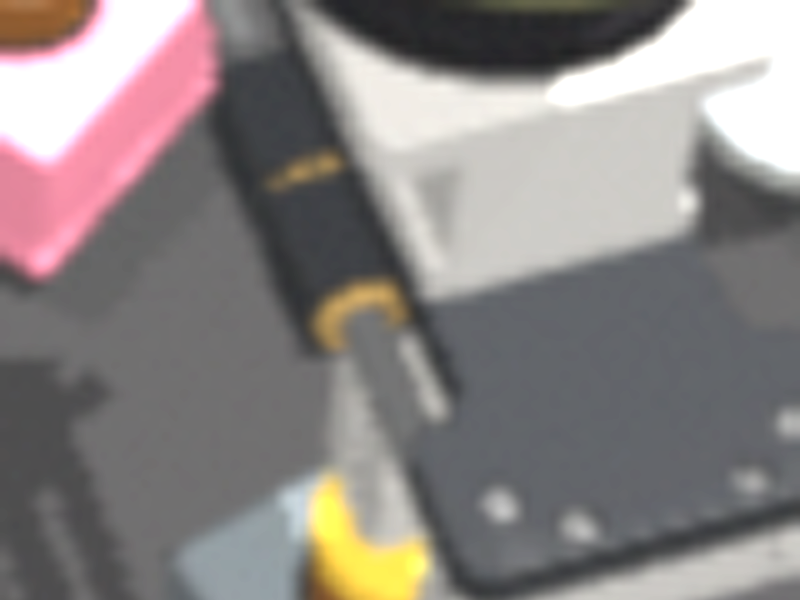

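step_arm:
  plan:
    - {"grip": 1, "slide": [0, 0.0005, 0], "spin": 0}
    - {"grip": 1, "slide": [0, 0.0005, 0], "spin": 0}
    - {"grip": 1, "slide": [0, 0, 0], "spin": 0}

```text
time_s: 7.8
ee_pos: [0.4999, -0.3271, 0.0381]
eef_rot: [-1.571, 0.0, 1.309]
force: [0.3, -0.2, 1.5]
grip_width: 0.0002
```

```bash
python3 - <<'E'
from h import *
f=[]
o=get_obs();print(o["ee_pos"],o["force"],o["moment"],o["tau"])
E
```

```text
[ 0.4999 -0.3271  0.0381] [ 0.3141 -0.2254  1.5049] [-0.0241  0.0139 -0.0128] [ -0.022  -61.3778 -30.8113  -0.047    0.0519  -0.    ]
```

step_arm:
  plan:
    - {"grip": 1, "slide": [0, 0.0005, 0], "spin": 0}
    - {"grip": 1, "slide": [0, 0.0005, 0], "spin": 0}
    - {"grip": 1, "slide": [0, 0.0005, 0], "spin": 0}
    - {"grip": 1, "slide": [0, 0.0005, 0], "spin": 0}
    - {"grip": 1, "slide": [0, 0, 0], "spin": 0}

```text
time_s: 8.22
ee_pos: [0.5, -0.3271, 0.0364]
eef_rot: [-1.571, 0.0, 1.309]
force: [-0.8, 1.4, 6.2]
grip_width: 0.0005
```

```bash
python3 - <<'E'
from h import *
o=get_obs();print(o["ee_pos"],o["force"],o["moment"],o["tau"])
E
```

```text
[ 0.5    -0.3271  0.0364] [-0.8432  1.4291  6.2448] [0.1832 0.2675 0.0007] [ -0.0967 -59.1833 -29.9171  -0.056   -0.3357  -0.0004]
```

step_arm:
  plan:
    - {"grip": 1, "slide": [0, 0.0005, 0], "spin": 0}
    - {"grip": 1, "slide": [0, 0.0005, 0], "spin": 0}
    - {"grip": 1, "slide": [0, 0.0005, 0], "spin": 0}
    - {"grip": 1, "slide": [0, 0.0005, 0], "spin": 0}
    - {"grip": 1, "slide": [0, 0, 0], "spin": 0}

```text
time_s: 8.63
ee_pos: [0.5, -0.3271, 0.0345]
eef_rot: [-1.571, 0.0, 1.309]
force: [-1.8, 0.7, 6.9]
grip_width: 0.0001
```

```bash
python3 - <<'E'
from h import *
o=get_obs();print(o["ee_pos"],o["force"],o["moment"],o["tau"])
s=cams.camera("side")
i=cv2.resize(s[290:360,340:420],None,fx=8,fy=8,interpolation=cv2.INTER_CUBIC)[:600]
cv2.imwrite("pics/y11.png",i)
E
```

```text
[ 0.5    -0.3271  0.0345] [-1.8291  0.6648  6.9394] [ 0.245   0.2873 -0.0013] [ -0.1172 -58.5519 -29.6518  -0.0552  -0.4876  -0.0005]
```

View pics/y11.png

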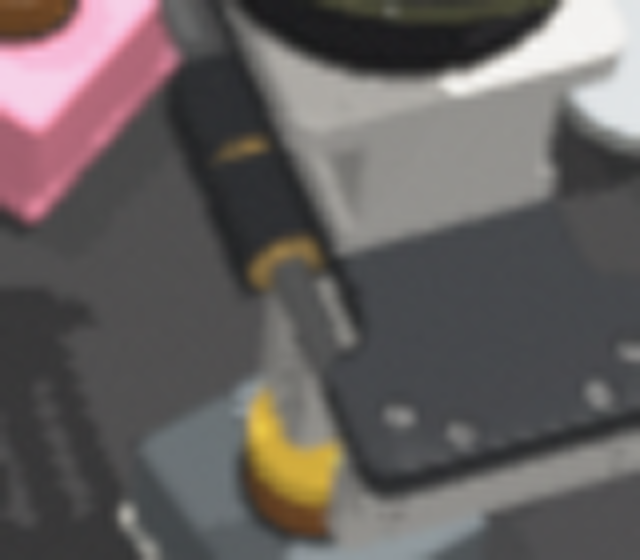

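step_arm:
  plan:
    - {"grip": 1, "slide": [0, -0.002, 0], "spin": 0}
    - {"grip": 1, "slide": [0, -0.004, 0], "spin": 0}
    - {"grip": 1, "slide": [0, -0.02, 0], "spin": 0}
    - {"grip": 1, "slide": [0, -0.03, 0], "spin": 0}
    - {"grip": 1, "slide": [0, -0.03, 0], "spin": 0}
    - {"grip": 1, "slide": [0, 0, 0], "spin": 0}

```text
time_s: 9.18
ee_pos: [0.5017, -0.3284, 0.1259]
eef_rot: [-1.578, 0.003, 1.309]
force: [0.3, 0.6, 0.8]
grip_width: 0.0007
```

```bash
python3 - <<'E'
from h import *
o=get_obs();print(o["ee_pos"],o["force"])
s=cams.camera("side");cv2.imwrite("pics/side2.png",s)
s0=cv2.imread("pics/side0.png")
f=lambda s:cv2.resize(s[315:385,350:410],None,fx=6,fy=6,interpolation=cv2.INTER_CUBIC)
cv2.imwrite("pics/y12.png",np.hstack([f(s0),f(s)]))
E
```

```text
[ 0.5017 -0.3284  0.1259] [0.3073 0.5728 0.7681]
```

View pics/y12.png

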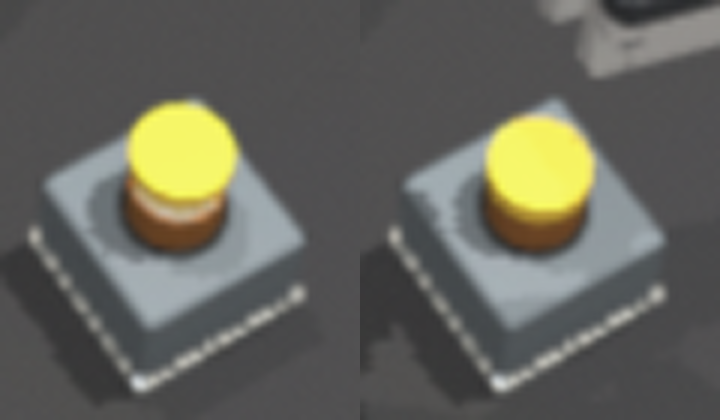

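Yellow is home: the white neck is gone, the disc dropped about 6.5 mm, and the block stays on its marks. The real fingertip is about 36 mm above the reported TCP, so home is at a reported z of about 0.037. Next is blue.

step_arm:
  plan:
    - {"grip": 1, "slide": [0.029, 0, 0.0026], "spin": 0}
    - {"grip": 1, "slide": [0.029, 0, 0.0026], "spin": 0}
    - {"grip": 1, "slide": [0.029, 0, 0.0026], "spin": 0}
    - {"grip": 1, "slide": [0.029, 0, 0.0026], "spin": 0}
    - {"grip": 1, "slide": [0.029, 0, 0.0026], "spin": 0}
    - {"grip": 1, "slide": [0.029, 0, 0.0026], "spin": 0}
    - {"grip": 1, "slide": [0.029, 0, 0.0026], "spin": 0}
    - {"grip": 1, "slide": [0.029, 0, 0.0026], "spin": 0}
    - {"grip": 1, "slide": [0.029, 0, 0.0026], "spin": 0}
    - {"grip": 1, "slide": [0.029, 0, 0.0026], "spin": 0}
    - {"grip": 1, "slide": [0.029, 0, 0.0026], "spin": 0}
    - {"grip": 1, "slide": [0.029, 0, 0.0026], "spin": 0}
    - {"grip": 1, "slide": [0.029, 0, 0.0026], "spin": 0}
    - {"grip": 1, "slide": [0, 0, 0], "spin": 0}
    - {"grip": 1, "slide": [0, 0, 0], "spin": 0}
    - {"grip": 1, "slide": [0, 0, 0], "spin": 0}

```text
time_s: 10.57
ee_pos: [0.5643, 0.0455, 0.1192]
eef_rot: [-1.569, 0.001, 1.309]
force: [-0.1, -1.0, -0.7]
grip_width: 0.0006
```

```bash
python3 - <<'E'
from h import *
o=get_obs();print(o["ee_pos"],o["force"])
s=cams.camera("side");cv2.imwrite("pics/side3.png",s)
E
```

```text
[0.5643 0.0455 0.1192] [-0.1448 -1.0047 -0.7175]
```

View pics/side3.png

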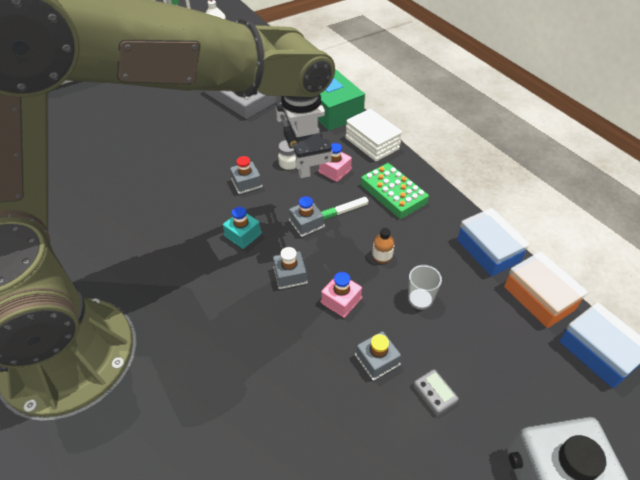

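step_arm:
  plan:
    - {"grip": 1, "slide": [0, 0.02, 0], "spin": 0}
    - {"grip": 1, "slide": [0, 0.02, 0], "spin": 0}
    - {"grip": 1, "slide": [0, 0.015, 0], "spin": 0}
    - {"grip": 1, "slide": [0, 0.009, 0], "spin": 0}
    - {"grip": 1, "slide": [0, 0, 0], "spin": 0}
    - {"grip": 1, "slide": [0, 0, 0], "spin": 0}

```text
time_s: 11.12
ee_pos: [0.5648, 0.0453, 0.0564]
eef_rot: [-1.571, 0.0, 1.308]
force: [-0.1, -0.3, 0.5]
grip_width: 0.0008
```

```bash
python3 - <<'E'
from h import *
o=get_obs();print(o["ee_pos"],o["force"],o["tau"])
s=cams.camera("side");cv2.imwrite("pics/b1.png",cv2.resize(s[150:240,260:350],None,fx=6,fy=6,interpolation=cv2.INTER_CUBIC))
E
```

```text
[0.5648 0.0453 0.0564] [-0.0508 -0.2644  0.5122] [ -0.1281 -56.1816 -30.2476   0.0007  -0.0599  -0.0058]
```

View pics/b1.png

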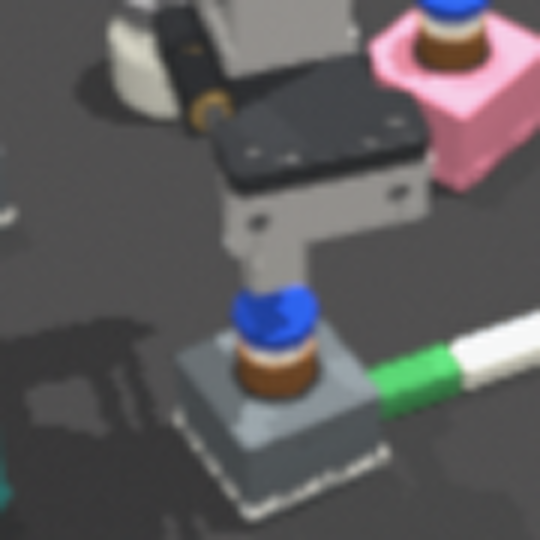

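step_arm:
  plan:
    - {"grip": 1, "slide": [0, 0.003, 0], "spin": 0}
    - {"grip": 1, "slide": [0, 0.003, 0], "spin": 0}
    - {"grip": 1, "slide": [0, 0.002, 0], "spin": 0}
    - {"grip": 1, "slide": [0, 0.001, 0], "spin": 0}
    - {"grip": 1, "slide": [0, 0.001, 0], "spin": 0}
    - {"grip": 1, "slide": [0, 0.001, 0], "spin": 0}
    - {"grip": 1, "slide": [0, 0.001, 0], "spin": 0}
    - {"grip": 1, "slide": [0, 0, 0], "spin": 0}
    - {"grip": 1, "slide": [0, 0, 0], "spin": 0}

```text
time_s: 11.92
ee_pos: [0.5648, 0.0459, 0.0441]
eef_rot: [-1.571, 0.0, 1.309]
force: [-1.5, 0.3, 0.3]
grip_width: 0.0007
```

step_arm:
  plan:
    - {"grip": 1, "slide": [0, 0.001, 0], "spin": 0}
    - {"grip": 1, "slide": [0, 0.001, 0], "spin": 0}
    - {"grip": 1, "slide": [0, 0.001, 0], "spin": 0}
    - {"grip": 1, "slide": [0, 0.001, 0], "spin": 0}
    - {"grip": 1, "slide": [0, 0, 0], "spin": 0}

```text
time_s: 12.33
ee_pos: [0.5648, 0.0458, 0.04]
eef_rot: [-1.571, -0.0, 1.309]
force: [0.4, 0.4, -0.1]
grip_width: 0.0002
```

step_arm:
  plan:
    - {"grip": 1, "slide": [0, 0.0005, 0], "spin": 0}
    - {"grip": 1, "slide": [0, 0.0005, 0], "spin": 0}
    - {"grip": 1, "slide": [0, 0.0005, 0], "spin": 0}
    - {"grip": 1, "slide": [0, 0.0005, 0], "spin": 0}
    - {"grip": 1, "slide": [0, 0, 0], "spin": 0}

```text
time_s: 12.75
ee_pos: [0.5648, 0.0458, 0.0381]
eef_rot: [-1.571, -0.0, 1.309]
force: [-0.2, 0.3, 0.6]
grip_width: 0.0007
```

```bash
python3 - <<'E'
from h import *
o=get_obs();print(o["ee_pos"],o["force"],o["moment"],o["tau"])
s=cams.camera("side");cv2.imwrite("pics/b2.png",cv2.resize(s[150:240,260:350],None,fx=6,fy=6,interpolation=cv2.INTER_CUBIC))
E
```

```text
[0.5648 0.0458 0.0381] [-0.2342  0.2668  0.644 ] [ 0.0591 -0.108  -0.0162] [ -0.0578 -57.5128 -29.926   -0.0265   0.1728  -0.0001]
```

View pics/b2.png

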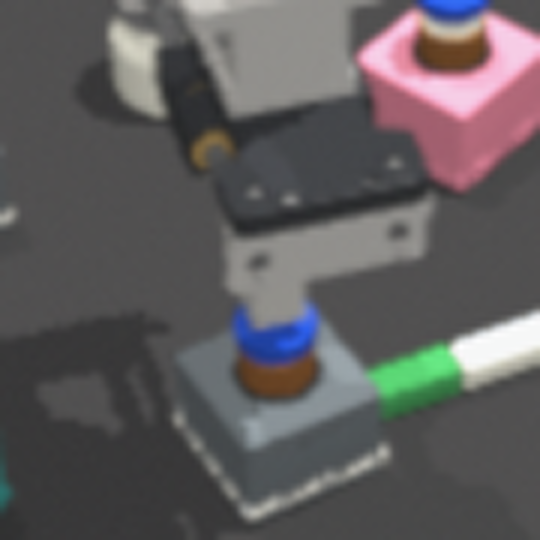

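step_arm:
  plan:
    - {"grip": 1, "slide": [0, 0.0005, 0], "spin": 0}
    - {"grip": 1, "slide": [0, 0.0005, 0], "spin": 0}
    - {"grip": 1, "slide": [0, 0.0005, 0], "spin": 0}
    - {"grip": 1, "slide": [0, 0.0005, 0], "spin": 0}
    - {"grip": 1, "slide": [0, 0, 0], "spin": 0}
    - {"grip": 1, "slide": [0, 0, 0], "spin": 0}

```text
time_s: 13.3
ee_pos: [0.5649, 0.0458, 0.0364]
eef_rot: [-1.571, -0.0, 1.309]
force: [-0.8, -0.1, 5.7]
grip_width: 0.0004
```

```bash
python3 - <<'E'
from h import *
o=get_obs();print(o["ee_pos"],o["force"],o["moment"],o["tau"])
E
```

```text
[0.5649 0.0458 0.0364] [-0.7675 -0.1166  5.7408] [ 0.0094  0.1778 -0.0477] [ -0.089  -55.4074 -29.0987  -0.0169  -0.2237   0.    ]
```

One more millimetre, matching yellow, then up.

step_arm:
  plan:
    - {"grip": 1, "slide": [0, 0.0005, 0], "spin": 0}
    - {"grip": 1, "slide": [0, 0.0005, 0], "spin": 0}
    - {"grip": 1, "slide": [0, 0, 0], "spin": 0}
    - {"grip": 1, "slide": [0, 0, 0], "spin": 0}

```text
time_s: 13.63
ee_pos: [0.5649, 0.0458, 0.0355]
eef_rot: [-1.571, -0.0, 1.309]
force: [-1.4, 0.2, 5.3]
grip_width: 0.0006
```

step_arm:
  plan:
    - {"grip": 1, "slide": [0, -0.002, 0], "spin": 0}
    - {"grip": 1, "slide": [0, -0.004, 0], "spin": 0}
    - {"grip": 1, "slide": [0, -0.02, 0], "spin": 0}
    - {"grip": 1, "slide": [0, -0.03, 0], "spin": 0}
    - {"grip": 1, "slide": [0, -0.03, 0], "spin": 0}
    - {"grip": 1, "slide": [0, 0, 0], "spin": 0}
    - {"grip": 1, "slide": [0, 0, 0], "spin": 0}

```text
time_s: 14.22
ee_pos: [0.5653, 0.0458, 0.1223]
eef_rot: [-1.573, -0.001, 1.309]
force: [-0.8, 0.9, -0.3]
grip_width: 0.0003
```

```bash
python3 - <<'E'
from h import *
o=get_obs();print(o["ee_pos"],o["force"])
s=cams.camera("side")
s0=cv2.imread("pics/side0.png")
f=lambda s:cv2.resize(s[180:240,270:340],None,fx=5,fy=5,interpolation=cv2.INTER_CUBIC)
cv2.imwrite("pics/b3.png",np.hstack([f(s0),f(s)]))
E
```

```text
[0.5653 0.0458 0.1223] [-0.7517  0.9025 -0.3019]
```

View pics/b3.png

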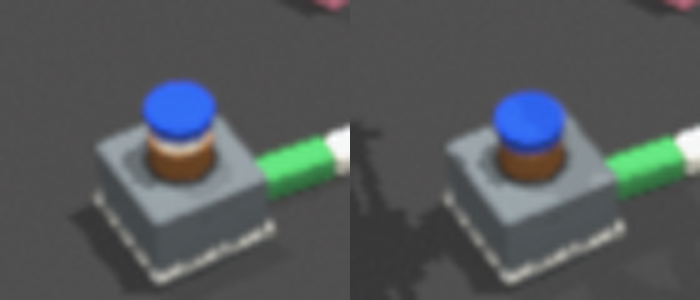

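Blue is home, with block and marker unmoved. Next is red.

step_arm:
  plan:
    - {"grip": 1, "slide": [0.0254, 0, 0.0152], "spin": 0}
    - {"grip": 1, "slide": [0.0254, 0, 0.0152], "spin": 0}
    - {"grip": 1, "slide": [0.0254, 0, 0.0152], "spin": 0}
    - {"grip": 1, "slide": [0.0254, 0, 0.0152], "spin": 0}
    - {"grip": 1, "slide": [0.0254, 0, 0.0152], "spin": 0}
    - {"grip": 1, "slide": [0.0254, 0, 0.0152], "spin": 0}
    - {"grip": 1, "slide": [0.0254, 0, 0.0152], "spin": 0}
    - {"grip": 1, "slide": [0, 0, 0], "spin": 0}
    - {"grip": 1, "slide": [0, 0, 0], "spin": 0}
    - {"grip": 1, "slide": [0, 0, 0], "spin": 0}

```text
time_s: 15.1
ee_pos: [0.5077, 0.2445, 0.12]
eef_rot: [-1.569, 0.001, 1.309]
force: [0.2, -0.2, 0.2]
grip_width: 0.0003
```

step_arm:
  plan:
    - {"grip": 1, "slide": [0, 0.02, 0], "spin": 0}
    - {"grip": 1, "slide": [0, 0.02, 0], "spin": 0}
    - {"grip": 1, "slide": [0, 0.015, 0], "spin": 0}
    - {"grip": 1, "slide": [0, 0.009, 0], "spin": 0}
    - {"grip": 1, "slide": [0, 0, 0], "spin": 0}
    - {"grip": 1, "slide": [0, 0, 0], "spin": 0}

```text
time_s: 15.6
ee_pos: [0.5083, 0.2445, 0.0572]
eef_rot: [-1.57, 0.0, 1.308]
force: [1.1, -0.2, 0.1]
grip_width: 0.0005
```

```bash
python3 - <<'E'
from h import *
o=get_obs();print(o["ee_pos"],o["force"],o["tau"])
s=cams.camera("side");cv2.imwrite("pics/r1.png",cv2.resize(s[110:200,200:290],None,fx=6,fy=6,interpolation=cv2.INTER_CUBIC))
E
```

```text
[0.5083 0.2445 0.0572] [ 1.0849 -0.2102  0.1081] [ -0.1343 -55.8081 -30.2273   0.0231  -0.0666  -0.0079]
```

View pics/r1.png

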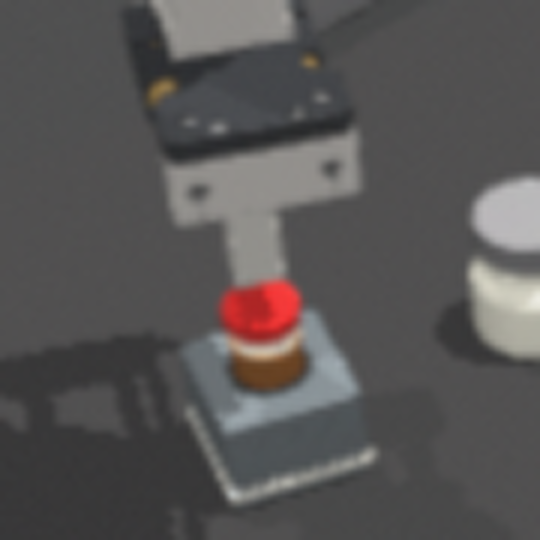

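step_arm:
  plan:
    - {"grip": 1, "slide": [0, 0.003, 0], "spin": 0}
    - {"grip": 1, "slide": [0, 0.003, 0], "spin": 0}
    - {"grip": 1, "slide": [0, 0.002, 0], "spin": 0}
    - {"grip": 1, "slide": [0, 0.001, 0], "spin": 0}
    - {"grip": 1, "slide": [0, 0.001, 0], "spin": 0}
    - {"grip": 1, "slide": [0, 0.001, 0], "spin": 0}
    - {"grip": 1, "slide": [0, 0.001, 0], "spin": 0}
    - {"grip": 1, "slide": [0, 0.001, 0], "spin": 0}
    - {"grip": 1, "slide": [0, 0.001, 0], "spin": 0}
    - {"grip": 1, "slide": [0, 0.001, 0], "spin": 0}
    - {"grip": 1, "slide": [0, 0.001, 0], "spin": 0}
    - {"grip": 1, "slide": [0, 0, 0], "spin": 0}
    - {"grip": 1, "slide": [0, 0, 0], "spin": 0}

```text
time_s: 16.73
ee_pos: [0.5081, 0.2451, 0.0411]
eef_rot: [-1.571, -0.0, 1.309]
force: [0.3, -0.5, 0.5]
grip_width: 0.0003
```

step_arm:
  plan:
    - {"grip": 1, "slide": [0, 0.0005, 0], "spin": 0}
    - {"grip": 1, "slide": [0, 0.0005, 0], "spin": 0}
    - {"grip": 1, "slide": [0, 0.0005, 0], "spin": 0}
    - {"grip": 1, "slide": [0, 0.0005, 0], "spin": 0}
    - {"grip": 1, "slide": [0, 0.0005, 0], "spin": 0}
    - {"grip": 1, "slide": [0, 0, 0], "spin": 0}
    - {"grip": 1, "slide": [0, 0, 0], "spin": 0}

```text
time_s: 17.32
ee_pos: [0.5081, 0.2451, 0.0386]
eef_rot: [-1.571, -0.0, 1.309]
force: [-0.1, -0.1, 1.4]
grip_width: 0.0009
```

step_arm:
  plan:
    - {"grip": 1, "slide": [0, 0.0005, 0], "spin": 0}
    - {"grip": 1, "slide": [0, 0.0005, 0], "spin": 0}
    - {"grip": 1, "slide": [0, 0.0005, 0], "spin": 0}
    - {"grip": 1, "slide": [0, 0.0005, 0], "spin": 0}
    - {"grip": 1, "slide": [0, 0.0005, 0], "spin": 0}
    - {"grip": 1, "slide": [0, 0.0005, 0], "spin": 0}
    - {"grip": 1, "slide": [0, 0, 0], "spin": 0}
    - {"grip": 1, "slide": [0, 0, 0], "spin": 0}

```text
time_s: 17.98
ee_pos: [0.5082, 0.2451, 0.0359]
eef_rot: [-1.571, -0.0, 1.309]
force: [-1.8, -0.7, 6.5]
grip_width: 0.0008
```

step_arm:
  plan:
    - {"grip": 1, "slide": [0, -0.002, 0], "spin": 0}
    - {"grip": 1, "slide": [0, -0.004, 0], "spin": 0}
    - {"grip": 1, "slide": [0, -0.02, 0], "spin": 0}
    - {"grip": 1, "slide": [0, -0.03, 0], "spin": 0}
    - {"grip": 1, "slide": [0, -0.03, 0], "spin": 0}
    - {"grip": 1, "slide": [0, -0.03, 0], "spin": 0}
    - {"grip": 1, "slide": [0, 0, 0], "spin": 0}
    - {"grip": 1, "slide": [0, 0, 0], "spin": 0}

```text
time_s: 18.65
ee_pos: [0.5085, 0.2453, 0.1528]
eef_rot: [-1.573, -0.001, 1.309]
force: [0.2, -0.1, -1.8]
grip_width: 0.0002
```

```bash
python3 - <<'E'
from h import *
o=get_obs();print(o["ee_pos"],o["force"])
s=cams.camera("side");cv2.imwrite("pics/sideF.png",s)
s0=cv2.imread("pics/side0.png")
f=lambda s,x,y:cv2.resize(s[y-25:y+35,x-30:x+30],None,fx=4,fy=4,interpolation=cv2.INTER_CUBIC)
cv2.imwrite("pics/r3.png",np.vstack([np.hstack([f(i,243,165),f(i,288,260),f(i,379,345)]) for i in(s0,s)]))
for c,p in(('yellow',(379,341)),('blue',(306,205)),('red',(244,164)),('white',(288,255))):
    print(c,blob(s0,c,p)[0],blob(s,c,p)[0])
E
```

```text
[0.5085 0.2453 0.1528] [ 0.1753 -0.1026 -1.8075]
yellow [379.6327 340.3496] [379.2452 343.0288]
blue [305.2692 201.4846] [305.4615 203.6846]
red [242.8713 161.0693] [243.0673 163.4231]
white [288.4422 254.1508] [288.4577 254.1741]
```

View pics/r3.png

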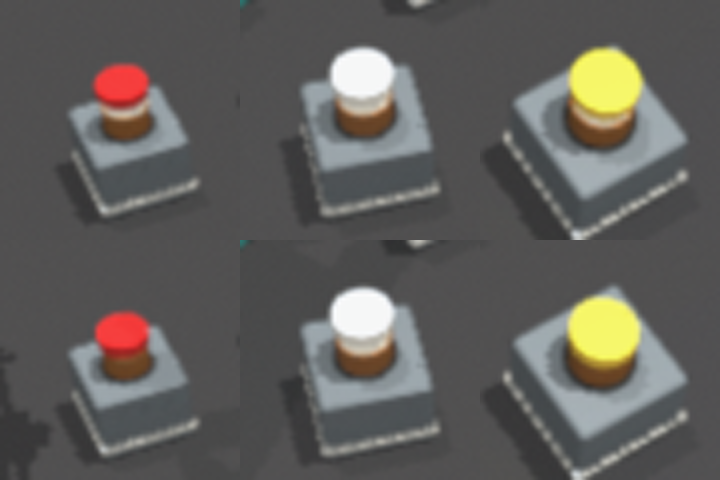

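View pics/sideF.png

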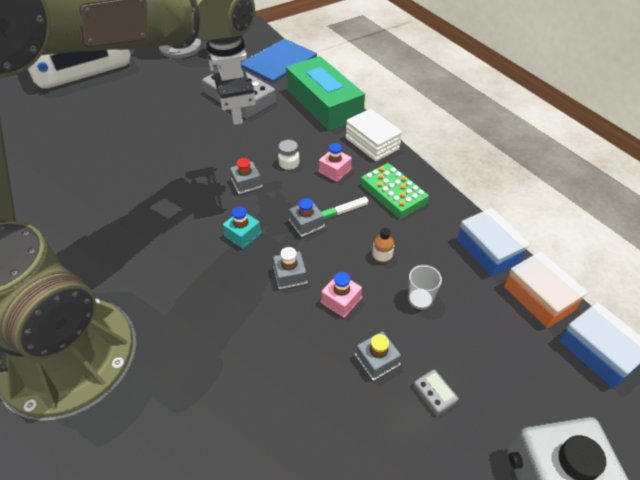

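All three are home, white stands, and nothing has moved. The arm is clear, so I'm handing in.

```bash
python3 -c "
from station import hand_in
print(hand_in())"
```

```text
the job is handed in; nothing more can be done
None
```

I pressed the yellow, blue and red stoppers home in that order with the closed fingertips and handed in at about 19 s. The highest vertical forces I read were about 7 N on yellow, 6 N on blue and 6.5 N on red.

**Final checks:**
- In before/after side-camera crops, each stopper had dropped 2 to 3 pixels (about 6–7 mm) and the white neck under it was gone.
- The white stopper and its block had not moved, and the other blocks and bystanders looked unmoved. The arm finished clear, above the red vial.

**What disagreed:**
- The real fingertip was about 36 mm above the reported TCP. I saw it in the image, and it fitted the heights at which force built up. I worked from measured force and the pictures instead of the reported height.
- While the stoppers slid down, the force stayed well under the stated 3 N. It only rose once they were home, so I judged "home" from the 5–7 N rise and the pictures.

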